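# Make up two optics sets for the student benches

## Robot

A 6-joint arm with a two-finger parallel gripper is mounted at the origin on the work surface. World frame = base frame: x ahead of the robot, y to its left, z up, the work surface at z = 0. Lengths are in m, angles in rad, forces in N, time in s.
With the tool pointing down it reaches from about 0.35 to 0.975 m from the base axis. Payload 17.4 kg.
Tool frame: the origin (TCP) lies between the finger pads; the fingertips stand 11 mm ahead of it and the grasp point (between the pads) lies 8 mm behind it; z points along the fingers, y is the line along which they close (so a half turn about z gives the same grasp; the last joint's range is limited). The gripper opens to 85 mm and grips with 20 to 120 N. Pads are 22 mm wide; open, the fingers measure 114 mm over their backs; the gripper's body (76 mm by 85 mm) begins 54 mm behind the grasp point. The pads swing forward as they close: fully open they stand 13 mm farther back than shut.
Start: joints at [-1.268, 0.116, 1.442, -0, 1.584, -0.038], TCP at [0.226, -0.636, 0.242] pointing down, gripper open.
Joint ranges: [-2.83, 2.83], [-0.83, 2.19], [0.07, 2.5], [-1.14, 4.28], [0.01, 3], [-2.97, 2.97]. Speed limits (rad/s): [1.89, 1.89, 2.22, 3.14, 3.14, 3.14].

## Interface

Orientations are given as [roll, pitch, yaw] about the fixed x, y, z axes, in that order (R = Rz(yaw) Ry(pitch) Rx(roll)).
In Python, from plant import r gives the robot as it stands.
- The arm moves only by the tool drive_tool, never from a script. Its argument "rows" is a list of rows, each an object with "travel": the shift along the world's x, y, z in mm, a list of three; "dr": the turn, a rotation vector about the world's x, y, z in rad, a list of three; "gripper": the finger opening in mm, from 0 to 85.4. In form: [{"travel": [dx, dy, dz], "dr": [ax, ay, az], "gripper": gripper}, ...]. A call has 1 to 12 rows; each row shifts and turns the commanded pose from where the row before left it; what a row does not reach is not made up. A row lasts 1/8 s, in which the tool goes at most 62.5 mm and 10.7 degrees, less where a joint would pass 70% of its speed; a pose out of reach is approached as far as the arm can. A call is refused whole if a number of a shift passes 62.5 or a number of a turn 0.188, either way. A call with a gripper value outside its range is refused whole. The fingers move at their own pace and stop on an object; the grip force is fixed at half the most. Time passes only in rows, so rows that do not move let the fingers close. It gives the time, the measured TCP pose, the force, the opening and the grip force at its end, in the units of the state.
- r.observe(): the state, without advancing time (a new reading comes with each control period).
- r.grab_frame(name): name is "scene" or "top"; returns (picture, depth): 384x512x3 uint8, red, green, blue; 384x512 float32, m along the optical axis (not along the pixel's ray), 0 where there is no reading.
- r.camera_params(name): a dict with "camera_matrix" (3x3 intrinsics, pixels), "D" ([k1, k2, p1, p2, k3] as OpenCV has them; the pictures are not rectified), "extrinsics" (4x4, takes a point from camera to world coordinates). Camera axes: x right, y up, looking along -z (the intrinsics and any distortion apply to the point x, -y, -z); pixel columns grow to the right and rows downward; lengths in m; the calibration is good to about 2 mm. A picture is of the moment at which its call begins. camera_params takes no time and is no camera call.
- r.job_done(): hands the job in; it is judged then, once.
The state is a dict: "clock": time; "joint_pos": joint angles; "joint_velocities": joint speeds; "joint_efforts": joint torques, N m; "tcp_pos": TCP position; "eef_rot": TCP orientation; "contact_force": force on the tool from outside, world axes, zero at the start; "wrist_torque": the same for the moment, N m; "opening": finger opening in m; "grasp_force": force on a finger pad.
Only numpy, scipy, OpenCV 4.12 (cv2) and the standard library are available. Lean on these libraries where they do the work, as an engineer would, in place of code of your own. Each camera call takes 0.05 s, during which the arm holds its last target. There are 200 camera calls.

## Task

Make up two optics sets from the stock standing on the breadboard: the mirror mount, the beamsplitter cube and the photodetector go into the three-pocket tray, the laser module and the lens mount into the two-pocket tray. Stand each one upright on its own foot on the floor of a pocket, one to a pocket in any order, without tipping any of them over. The iris belongs to neither set: leave it standing where it is.

Things in the scene. Friction and masses are not known exactly. Their poses are not given: they have to be found in the camera images.
- mirror: Mirror mount: two square aluminium plates 46 x 46 mm, upright one behind the other, a round mirror in the front (+x) one, three small black knobs behind. Plates x -12 to 12, y -23 to 23, z 38 to 84 mm; knobs back to x = -29. Steel pedestal below: foot 32 mm dia x 6, post 25 mm dia to z = 38. Origin: centre of the foot's underside; z up, x level along the optical axis, y across. 0.25 kg.
- cube: Beamsplitter cube: black cube of 40 mm with a round glass port in each side and a cover with four screws on top; z 38 to 78 mm. Steel pedestal below: foot 32 mm dia x 6, post 25 mm dia to z = 38. Origin: centre of the foot's underside; z up, x level along the optical axis, y across. 0.26 kg.
- detector: Photodetector: flat aluminium box 22 (x) x 50 (y) x 48 mm, z 38 to 86, black round window on its +x face, round brass and steel connector on its top at y = 12, up to z = 95. Steel pedestal below: foot 32 mm dia x 6, post 25 mm dia to z = 38. Origin: centre of the foot's underside; z up, x level along the optical axis, y across. 0.22 kg.
- lens: Lens mount: small upright black ring, 40 mm outer diameter, 12 mm thick (x), with a clear 29 mm lens; centre at z = 58 mm; no lever. Steel pedestal below: foot 32 mm dia x 6, post 25 mm dia to z = 38. Origin: centre of the foot's underside; z up, x level along the optical axis, y across. 0.17 kg.
- laser: Laser module: level black barrel, 26 mm diameter, 75 mm long (x), axis at z = 57, brass front end at +x; an aluminium clamp block 20 (x) x 36 (y) x 38 mm (z 38 to 76) holds its middle. Steel pedestal below: foot 32 mm dia x 6, post 25 mm dia to z = 38. Origin: centre of the foot's underside; z up, x level along the optical axis, y across. 0.26 kg.
- iris: Iris, not wanted: bigger upright black ring, 56 mm outer diameter, 10 mm thick (x), metal leaves closed to a small hole, a thin steel lever sticking out sideways (+y, to 43 mm); ring centre z = 58, top z = 86 mm. Steel pedestal below: foot 32 mm dia x 6, post 25 mm dia to z = 30. Origin: centre of the foot's underside; z up, x level along the optical axis, y across. 0.2 kg.
- tray_three: The longer blue plastic tray, 206 x 72 mm, three pockets in a row, each 62 x 62 mm inside; floor 3 mm thick, walls and dividers 5 mm thick, 22 mm high from the underside; a lip stands out 9 mm at each end. Loose, about 0.5 kg. Origin: centre of the underside; y along the row, x across; pocket centres at x = 0, y = -67, 0 and 67 mm.
- tray_two: The shorter blue plastic tray, 139 x 72 mm, two pockets in a row, each 62 x 62 mm inside; floor 3 mm thick, walls and dividers 5 mm thick, 22 mm high from the underside; a lip stands out 9 mm at each end. Loose, about 0.5 kg. Origin: centre of the underside; y along the row, x across; pocket centres at x = 0, y = -33.5 and 33.5 mm.
- breadboard: Steel optical breadboard with a grid of small holes, 150 (x) x 600 (y) mm, on rubber feet, fixed; its top is 20 mm above the table. The stock stands on it in a row. Origin: centre of the underside, on the table.
Things that resemble listed ones, but are neither listed nor needed, are in the scene too. What is shaped like the cube but blue or purple is not meant.

How it is judged:
At the end, for the whole second after the job is handed in: Each of the five stands in a pocket of its own in the right tray: foot within 16 mm of the pocket centre each way, underside 0 to 7 mm above the tray's underside, upright within 0.1 rad, at rest (0.02 m/s, 0.2 rad/s). Iris upright within 0.1 rad, moved under 15 mm (x of mirror in the frame of tray_three between -0.016 and 0.016 m and z of mirror in the frame of tray_three between 0 and 0.007 m and (y of mirror in the frame of tray_three between -0.083 and -0.051 m or y of mirror in the frame of tray_three between -0.016 and 0.016 m or y of mirror in the frame of tray_three between 0.051 and 0.083 m) and angle between each of mirror, cube, detector, laser, lens, iris's own z axis and vertical below 0.1 rad and linear speed of each of mirror, cube, detector, laser, lens below 0.02 m/s and angular speed of each of mirror, cube, detector, laser, lens below 0.2 rad/s and x of cube in the frame of tray_three between -0.016 and 0.016 m and z of cube in the frame of tray_three between 0 and 0.007 m and (y of cube in the frame of tray_three between -0.083 and -0.051 m or y of cube in the frame of tray_three between -0.016 and 0.016 m or y of cube in the frame of tray_three between 0.051 and 0.083 m) and x of detector in the frame of tray_three between -0.016 and 0.016 m and z of detector in the frame of tray_three between 0 and 0.007 m and (y of detector in the frame of tray_three between -0.083 and -0.051 m or y of detector in the frame of tray_three between -0.016 and 0.016 m or y of detector in the frame of tray_three between 0.051 and 0.083 m) and x of laser in the frame of tray_two between -0.016 and 0.016 m and z of laser in the frame of tray_two between 0 and 0.007 m and (y of laser in the frame of tray_two between -0.0495 and -0.0175 m or y of laser in the frame of tray_two between 0.0175 and 0.0495 m) and x of lens in the frame of tray_two between -0.016 and 0.016 m and z of lens in the frame of tray_two between 0 and 0.007 m and (y of lens in the frame of tray_two between -0.0495 and -0.0175 m or y of lens in the frame of tray_two between 0.0175 and 0.0495 m) and distance of iris from where it was at the start of the episode below 0.015 m); the robot touches nothing.
It fails at once if an optic is tipped over (more than 0.6 rad from upright) (angle between any of mirror, cube, detector, laser, lens's own z axis and vertical above 0.6 rad).
It fails at once if the iris is pushed more than 15 mm away or knocked over (distance of iris from where it was at the start of the episode above 0.015 m or angle between iris's own z axis and vertical above 0.6 rad).
It also fails if it takes over 123 s, if anything falls off the work surface, if the arm or the gripper's body presses on something with over 40 N, if the wrist force passes 120 N, or if a joint passes its speed limit or range.

## Working session

There is one attempt and no reset: what is moved stays moved. The work goes in short steps, Python scripts to look and compute and a tool call to move; the robot and the scene stay as the last step left them, time stands still between calls to the robot, and variables do not carry over. Pictures are saved under pics/ and viewed, at most 14 in all, crops included, and the job is handed in when it is done.

Besides the shell and the picture viewer there is one more tool, called as name([rows], argument=value, ...), one row to a line, values as JSON. drive_tool: Moves the arm, as the interface text tells. Its arguments: {"type":"object","properties":{"rows":{"type":"array"}},"required":["rows"]}

```bash
mkdir -p pics; cat > h.py <<'E'
import numpy as np, cv2
from plant import r
def snap(n,f):
    p,d=r.grab_frame(n); cv2.imwrite(f'pics/{f}.png',p[:,:,::-1]); np.save(f'pics/{f}.npy',d); return p,d
def world(n,uv,d):
    c=r.camera_params(n);K=np.array(c["camera_matrix"]);D=np.array(c["D"]);T=np.array(c["extrinsics"])
    uv=np.array(uv,float).reshape(-1,1,2);q=cv2.undistortPoints(uv,K,D).reshape(-1,2);d=np.array(d).reshape(-1)
    P=np.c_[q[:,0]*d,-q[:,1]*d,-d]; return P@T[:3,:3].T+T[:3,3]
def cloud(n,d):
    v,u=np.mgrid[:384,:512]; return world(n,np.stack([u,v],-1).reshape(-1,2),d.reshape(-1)).reshape(384,512,3)
E
python3 - <<'E'
from h import *
for n in("scene","top"):
    p,d=snap(n,n+"0"); cv2.imwrite(f'pics/{n}0.png',cv2.resize(p[:,:,::-1],(800,600),interpolation=cv2.INTER_CUBIC))
    c=r.camera_params(n);print(c["extrinsics"],c["camera_matrix"])
print(r.observe())
E
```

```text
[[-0.61664716 -0.49494144  0.61219217  1.17495458]
 [ 0.786897   -0.41046186  0.46077561  0.61103402]
 [ 0.02322459  0.76586816  0.64257808  0.79007939]
 [ 0.          0.          0.          1.        ]] [[494.60187149   0.         254.58535603]
 [  0.         494.60187149 192.46008154]
 [  0.           0.           1.        ]]
[[-0.01402386  0.98779708 -0.15511372  0.32113826]
 [-0.99950442 -0.01822092 -0.02566929  0.0619089 ]
 [-0.02818236  0.15467687  0.98756307  1.03495847]
 [ 0.          0.          0.          1.        ]] [[396.83303609   0.         251.14372992]
 [  0.         396.83303609 191.24624045]
 [  0.           0.           1.        ]]
{'clock': 0.1, 'joint_pos': array([-1.26778161e+00,  1.16412804e-01,  1.44222531e+00, -2.31510121e-05,
        1.58400353e+00, -3.77556082e-02]), 'joint_velocities': array([ 5.02816742e-04,  2.17341965e-04, -4.94228721e-04, -1.69711932e-03,
       -2.33680093e-04, -5.30679609e-05]), 'joint_efforts': array([ 2.98710926e-03, -7.33665419e+01, -6.33787036e+01, -1.24789403e-04,
        5.28506105e-03,  4.43067313e-05]), 'tcp_pos': array([ 0.22555611, -0.63601603,  0.24163633]), 'eef_rot': array([-3.14054354e+00, -1.64630558e-05,  3.40770027e-01]), 'contact_force': array([-0.40613416, -0.03856996, -0.91176037]), 'wrist_torque': array([-0.04445297, -0.08218944, -0.00559639]), 'grasp_force': 0.0, 'opening': 0.08549727896288044}
```

View pics/scene0.png

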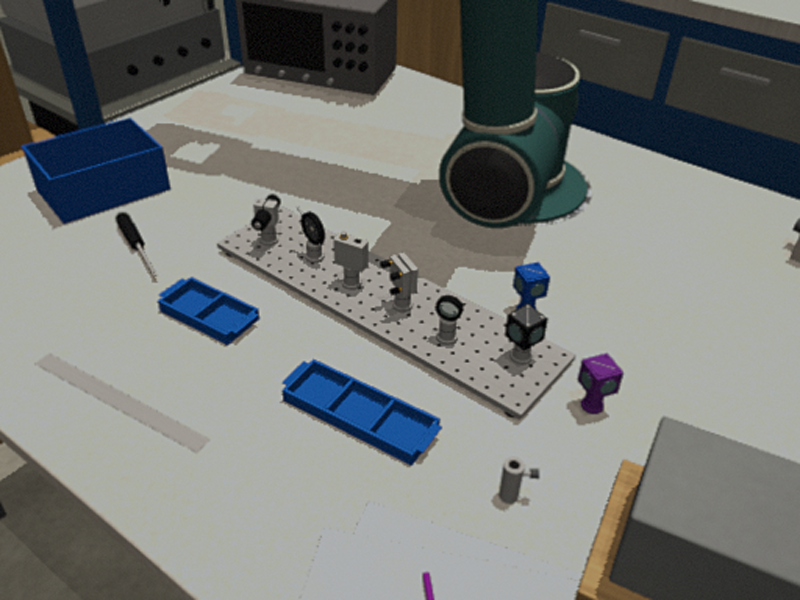

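View pics/top0.png

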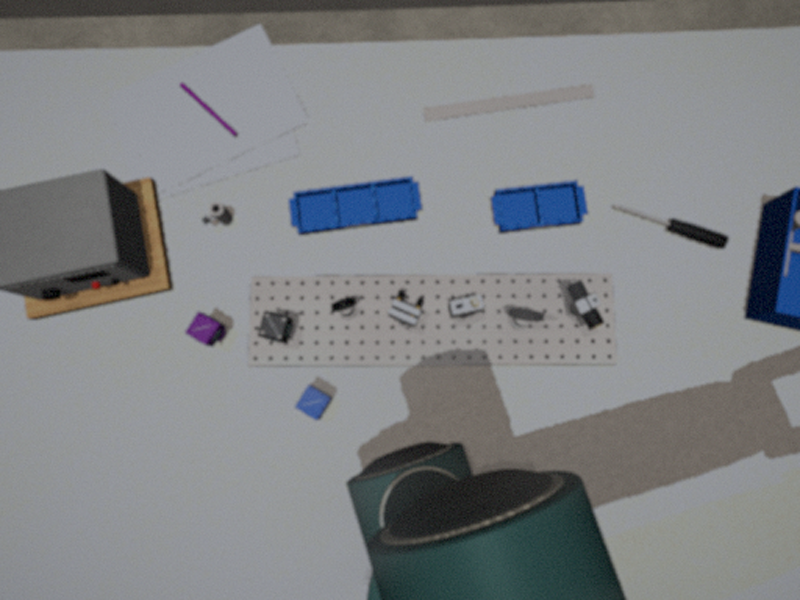

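The scene picture shows, in a row from upper left to lower right: laser (265,215), iris (312,228), detector (350,258), mirror (402,280), lens (447,315), cube (525,330). The two-pocket tray is at (208,308) and the three-pocket tray at (360,408). The top view has the same row at y≈305–325, with +y to the left.

```bash
python3 - <<'E'
from h import *
C={n:cloud(n,np.load(f'pics/{n}0.npy')) for n in("scene","top")}
Z={n:np.load(f'pics/{n}0.npy')>0 for n in C}
# board height check, tray fits
box={'cube':(275,325),'lens':(345,303),'mirror':(406,310),'det':(466,305),'iris':(525,315),'laser':(583,302)}
for n in C:
    c=C[n]
    m=Z[n]&(c[...,0]>.3)&(c[...,0]<.62)&(abs(c[...,1])<.3)&(abs(c[...,2]-.02)<.006); print(n,'board z',np.median(c[m][:,2]), c[m][:,:2].min(0),c[m][:,:2].max(0))
T=C['top']
for k,(u,v) in box.items():
    a=T[int(v*.64),int(u*.64)]
    print(k,a.round(3))
    for n in C:
        c=C[n]; m=Z[n]&(c[...,2]>.062)&(c[...,2]<.13)&(np.hypot(c[...,0]-a[0],c[...,1]-a[1])<.055)
        if m.sum()<8: print(n,m.sum());continue
        p=c[m]; (cx,cy),(w,h),an=cv2.minAreaRect((p[:,:2]*1000).astype(np.float32))
        print('  ',n,m.sum(),'rect',round(cx),round(cy),round(w),round(h),round(an),'zmax',np.percentile(p[:,2],98).round(3))
        m2=Z[n]&(c[...,2]>.028)&(c[...,2]<.055)&(np.hypot(c[...,0]-a[0],c[...,1]-a[1])<.05)
        if m2.sum(): print('     post',m2.sum(),np.median(c[m2],0).round(3))
for n in C:
    p=cv2.imread(f'pics/{n}0.png'); p=cv2.resize(p,(512,384)); hsv=cv2.cvtColor(p,cv2.COLOR_BGR2HSV)
    m=cv2.inRange(hsv,(100,150,40),(125,255,255))>0
    c=C[n]; m&=Z[n]&(c[...,0]>.5)&(c[...,0]<.85)&(abs(c[...,1])<.35)&(c[...,2]>.013)&(c[...,2]<.032)
    k,l,s,_=cv2.connectedComponentsWithStats(m.astype(np.uint8))
    for i in range(1,k):
        if s[i,4]>60:
            q=c[l==i]; print(n,'tray',s[i,4],cv2.minAreaRect((q[:,:2]*1000).astype(np.float32)),np.median(q[:,2]))
# top-down raster colour from both cams, 1.25 px/mm
for n in C:
    p=cv2.resize(cv2.imread(f'pics/{n}0.png'),(512,384))
S=3
big=cv2.resize(cv2.imread('pics/top0.png'),(1536,1152),interpolation=cv2.INTER_CUBIC)
cv2.imwrite('pics/topc.png',big[500:720,470:1210])
big=cv2.resize(cv2.imread('pics/scene0.png'),(1600,1200),interpolation=cv2.INTER_CUBIC)
cv2.imwrite('pics/scc.png',big[360:840,420:1180])
E
```

```text
scene board z 0.0211161338307696 [ 0.30940396 -0.27298517] [0.61997344 0.29998822]
top board z 0.020005116974755044 [ 0.36831743 -0.27264166] [0.61995818 0.29999013]
cube [0.431 0.266 0.098]
   scene 553 rect 432 272 44 43 75 zmax 0.102
     post 84 [0.439 0.276 0.039]
   top 339 rect 430 268 42 42 76 zmax 0.102
     post 1 [0.431 0.253 0.029]
lens [0.465 0.161 0.099]
   scene 236 rect 465 166 14 40 19 zmax 0.099
     post 109 [0.473 0.173 0.04 ]
   top 108 rect 464 163 13 39 17 zmax 0.1
     post 18 [0.453 0.16  0.042]
mirror [0.451 0.068 0.103]
   scene 430 rect 456 68 50 42 65 zmax 0.107
     post 85 [0.456 0.078 0.037]
   top 301 rect 454 65 46 43 65 zmax 0.107
     post 4 [0.436 0.074 0.035]
det [ 0.456 -0.024  0.107]
   scene 443 rect 457 -24 28 53 13 zmax 0.114
     post 88 [ 0.465 -0.016  0.041]
   top 252 rect 455 -26 25 50 11 zmax 0.116
     post 9 [ 0.445 -0.024  0.033]
iris [ 0.441 -0.113  0.103]
   scene 221 rect 442 -122 69 11 79 zmax 0.106
     post 98 [ 0.45  -0.11   0.042]
   top 143 rect 442 -125 67 10 79 zmax 0.108
     post 39 [ 0.435 -0.115  0.049]
laser [ 0.459 -0.203  0.093]
   scene 322 rect 459 -198 73 71 74 zmax 0.098
     post 79 [ 0.464 -0.198  0.039]
   top 425 rect 449 -204 73 76 60 zmax 0.098
     post 17 [ 0.451 -0.199  0.031]
scene tray 697 ((636.9563598632812, -157.19775390625), (74.50411224365234, 158.7471160888672), 5.562125205993652) 0.02093763009788374
scene tray 1316 ((644.95361328125, 152.4235382080078), (74.2105941772461, 223.54798889160156), 6.223489761352539) 0.02162388662436343
top tray 533 ((643.5741577148438, 150.4933319091797), (70.74467468261719, 217.24945068359375), 6.8295087814331055) 0.021442067301183254
top tray 435 ((633.9907836914062, -159.18637084960938), (70.01725769042969, 152.0302276611328), 5.008018970489502) 0.021584602194172575
```

View pics/topc.png

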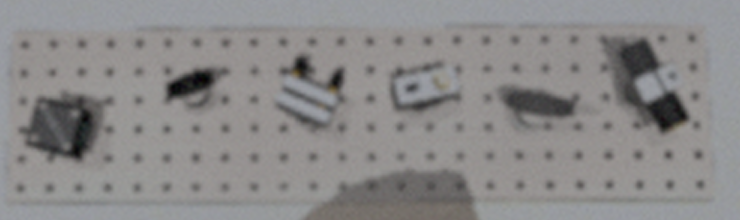

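View pics/scc.png

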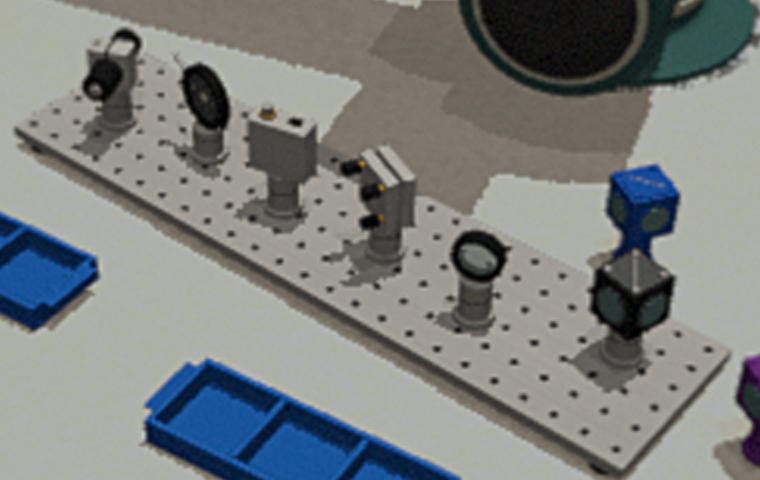

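The crops agree with the depth fits. In the top crop, the knobs at (300,65) and (335,75) put the mirror's back towards +x, and the laser barrel runs from (640,45) to (675,125). In the scene crop the iris lever (178,58) points at the laser, so I'll refine those two.

```bash
python3 - <<'E'
from h import *
for n in("scene","top"):
    c=cloud(n,np.load(f'pics/{n}0.npy'))
    x,y,z=c[...,0],c[...,1],c[...,2]
    m=(x>.4)&(x<.52)&(y>-.25)&(y<-.14)&(z>.062)&(z<.12)
    k,l,s,ce=cv2.connectedComponentsWithStats(m.astype(np.uint8),connectivity=4)
    for i in range(1,k):
        p=c[l==i]; print(n,s[i],p.mean(0).round(3),p.min(0).round(3),p.max(0).round(3))
        if s[i,4]>60:
            t=p[p[:,2]>.0915]; print('  block top',len(t),cv2.minAreaRect((t[:,:2]*1000).astype(np.float32)))
            b=p[p[:,2]<.0905]; 
            e=b[(abs(b[:,2]-.087)<.004)]; 
            v=np.linalg.svd((e-e.mean(0))[:,:2])[2][0] if len(e)>5 else 0; print('  barrel',len(e),e.mean(0).round(3),np.degrees(np.arctan2(v[1],v[0])),cv2.minAreaRect((p[:,:2]*1000).astype(np.float32)))
    m=(x>.40)&(x<.47)&(y>-.175)&(y<-.138)&(z>.06)&(z<.12); print('lever',c[m].round(3).tolist()[:12])
E
```

```text
scene [161 124  19  24 320] [ 0.465 -0.199  0.086] [ 0.418 -0.227  0.063] [ 0.496 -0.181  0.099]
  block top 84 ((456.2383728027344, -207.2081756591797), (37.913692474365234, 35.95974349975586), 71.677490234375)
  barrel 110 [ 0.463 -0.201  0.087] 23.323788040388287 ((458.7520446777344, -205.0940704345703), (79.90445709228516, 38.448944091796875), 37.477333068847656)
scene [190 132   3   5   8] [ 0.436 -0.151  0.097] [ 0.434 -0.156  0.091] [ 0.439 -0.148  0.102]
scene [192 140   1   2   2] [ 0.442 -0.143  0.084] [ 0.442 -0.143  0.082] [ 0.443 -0.142  0.086]
scene [193 142   1   4   4] [ 0.441 -0.141  0.075] [ 0.441 -0.142  0.071] [ 0.442 -0.141  0.079]
lever [[0.437, -0.154, 0.102], [0.435, -0.156, 0.097], [0.434, -0.153, 0.098], [0.439, -0.148, 0.099], [0.436, -0.148, 0.098], [0.439, -0.148, 0.096], [0.434, -0.15, 0.093], [0.435, -0.149, 0.091], [0.443, -0.138, 0.096], [0.442, -0.139, 0.093], [0.442, -0.139, 0.09], [0.443, -0.142, 0.086]]
top [362 179  25  32 420] [ 0.456 -0.207  0.089] [ 0.42  -0.234  0.064] [ 0.495 -0.182  0.099]
  block top 146 ((455.6898193359375, -210.25003051757812), (63.03022766113281, 36.70315170288086), 49.260345458984375)
  barrel 180 [ 0.457 -0.208  0.087] -155.29826478503404 ((458.2232360839844, -207.6868133544922), (79.00640106201172, 36.09968566894531), 33.732444763183594)
top [346 201  10   5  21] [ 0.437 -0.147  0.093] [ 0.433 -0.158  0.078] [ 0.442 -0.14   0.101]
lever [[0.441, -0.14, 0.097], [0.442, -0.144, 0.091], [0.439, -0.14, 0.095], [0.439, -0.144, 0.091], [0.439, -0.146, 0.092], [0.439, -0.148, 0.092], [0.437, -0.141, 0.093], [0.437, -0.144, 0.089], [0.437, -0.146, 0.09], [0.436, -0.146, 0.099], [0.436, -0.15, 0.095], [0.436, -0.152, 0.095]]
```

drive_tool([
  {"travel":[23,43,-9],"dr":[0,0,0.008],"gripper":50},
  {"travel":[23,43,-9],"dr":[0,0,0.008],"gripper":50},
  {"travel":[23,43,-9],"dr":[0,0,0.008],"gripper":50},
  {"travel":[23,43,-9],"dr":[0,0,0.008],"gripper":50},
  {"travel":[23,43,-9],"dr":[0,0,0.008],"gripper":50},
  {"travel":[23,43,-9],"dr":[0,0,0.008],"gripper":50},
  {"travel":[23,43,-9],"dr":[0,0,0.008],"gripper":50},
  {"travel":[23,43,-9],"dr":[0,0,0.008],"gripper":50},
  {"travel":[23,43,-9],"dr":[0,0,0.008],"gripper":50},
  {"travel":[24,43,-9],"dr":[0,0,0.008],"gripper":50},
  {"travel":[0,0,0],"dr":[0,0,0],"gripper":50},
  {"travel":[0,0,0],"dr":[0,0,0],"gripper":50},
])

```text
clock: 1.6
tcp_pos: [0.4565, -0.2063, 0.1522]
eef_rot: [-3.142, 0.0, 0.421]
contact_force: [0.3, 0.2, -0.1]
opening: 0.0497
grasp_force: 0.0
```

```bash
python3 - <<'E'
from h import *
p,d=snap("scene","s1"); q,e=snap("top","t1")
a=cv2.resize(p[90:210,110:260],None,fx=3,fy=3,interpolation=2); b=cv2.resize(q[140:260,310:460],None,fx=2.3,fy=3,interpolation=2)
cv2.imwrite('pics/c1.png',np.hstack([a,b])[:,:,::-1])
E
```

```text
(no output)
```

View pics/c1.png

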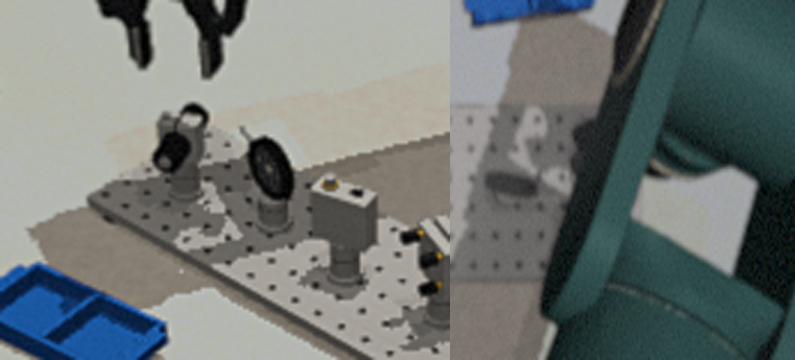

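The fingers at (138,60) and (210,70) straddle the laser at (180,140), and the lever tip at (240,128) is clear of them. Descend and grip.

drive_tool([
  {"travel":[0,0,-20],"dr":[0,0,0],"gripper":50},
  {"travel":[0,0,-20],"dr":[0,0,0],"gripper":50},
  {"travel":[0,0,-20],"dr":[0,0,0],"gripper":50},
  {"travel":[0,0,-17],"dr":[0,0,0],"gripper":50},
  {"travel":[0,0,0],"dr":[0,0,0],"gripper":50},
  {"travel":[0,0,0],"dr":[0,0,0],"gripper":30},
  {"travel":[0,0,0],"dr":[0,0,0],"gripper":30},
  {"travel":[0,0,0],"dr":[0,0,0],"gripper":30},
  {"travel":[0,0,0],"dr":[0,0,0],"gripper":30},
  {"travel":[0,0,0],"dr":[0,0,0],"gripper":30},
])

```text
clock: 2.95
tcp_pos: [0.4569, -0.2063, 0.0758]
eef_rot: [3.141, -0.001, 0.421]
contact_force: [0.8, -1.3, 3.5]
opening: 0.0354
grasp_force: 63.2
```

drive_tool([
  {"travel":[0,0,10],"dr":[0,0,0],"gripper":30},
  {"travel":[0,0,18],"dr":[0,0,0],"gripper":30},
  {"travel":[10,0,18],"dr":[0,0,0],"gripper":30},
  {"travel":[20,0,0],"dr":[0,0,0.08],"gripper":30},
  {"travel":[20,2,0],"dr":[0,0,0.16],"gripper":30},
  {"travel":[22,2,0],"dr":[0,0,0.18],"gripper":30},
  {"travel":[22,2,0],"dr":[0,0,0.18],"gripper":30},
  {"travel":[22,2,0],"dr":[0,0,0.18],"gripper":30},
  {"travel":[22,2,0],"dr":[0,0,0.18],"gripper":30},
  {"travel":[22,2,0],"dr":[0,0,0.16],"gripper":30},
  {"travel":[22,0,0],"dr":[0,0,0.12],"gripper":30},
  {"travel":[0,0,0],"dr":[0,0,0],"gripper":30},
])

```text
clock: 4.45
tcp_pos: [0.6402, -0.1939, 0.1219]
eef_rot: [3.141, 0.0, 1.662]
contact_force: [0.2, 0.5, -3.1]
opening: 0.0354
grasp_force: 62.8
```

```bash
python3 - <<'E'
from h import *
p,d=snap("scene","s2")
cv2.imwrite('pics/c2.png',cv2.resize(p[100:240,70:270],None,fx=4,fy=4,interpolation=2)[:,:,::-1]); print(r.observe()['tcp_pos'],r.observe()['eef_rot'],r.observe()['opening'])
c=cloud("scene",d); v,u=np.mgrid[:384,:512]
m=(d>0)&(c[...,0]>.57)&(c[...,0]<.72)&(c[...,1]<-.13)&(c[...,1]>-.26)
for a in np.arange(.05,.15,.01):
    k=m&(c[...,2]>a)&(c[...,2]<a+.01); 
    if k.sum(): print(a.round(2),k.sum(),c[k].min(0).round(3),c[k].max(0).round(3))
E
```

```text
[ 0.63938241 -0.19400234  0.12176333] [3.14153378e+00 9.51752911e-06 1.66013771e+00] 0.03554531057033245
0.06 7 [ 0.636 -0.188  0.065] [ 0.654 -0.176  0.07 ]
0.07 73 [ 0.628 -0.205  0.07 ] [ 0.659 -0.174  0.08 ]
0.08 42 [ 0.633 -0.197  0.08 ] [ 0.655 -0.179  0.09 ]
0.09 38 [ 0.634 -0.2    0.09 ] [ 0.655 -0.179  0.1  ]
0.1 28 [ 0.635 -0.193  0.1  ] [ 0.657 -0.179  0.109]
0.11 40 [ 0.626 -0.188  0.111] [ 0.663 -0.151  0.12 ]
0.12 126 [ 0.606 -0.225  0.12 ] [ 0.672 -0.149  0.13 ]
0.13 185 [ 0.609 -0.197  0.13 ] [ 0.672 -0.152  0.14 ]
0.14 134 [ 0.607 -0.205  0.14 ] [ 0.673 -0.177  0.15 ]
```

View pics/c2.png

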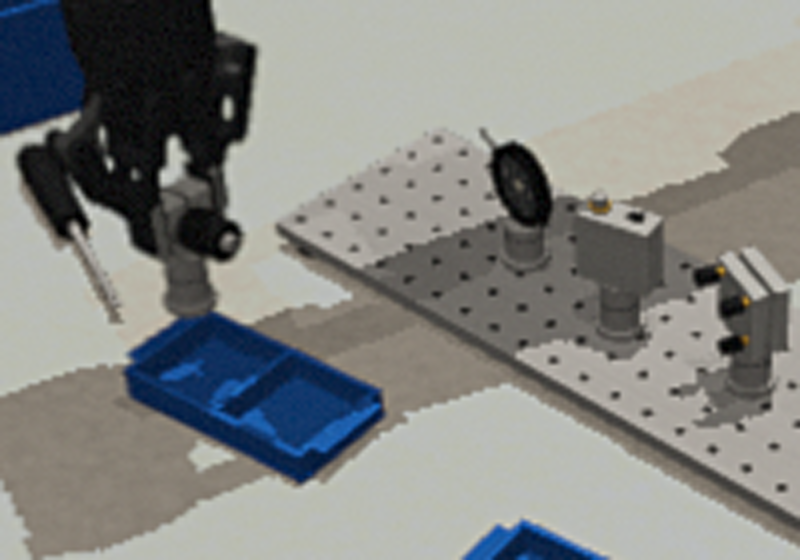

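The laser hangs upright at (190,250) over the left pocket, with its foot centre at about (643,-190) in the scene camera's frame against the pocket at (640,-190.6). Lower it.

drive_tool([
  {"travel":[-1,0,-15],"dr":[0,0,0],"gripper":30},
  {"travel":[-1,0,-20],"dr":[0,0,0],"gripper":30},
  {"travel":[0,0,-15],"dr":[0,0,0],"gripper":30},
  {"travel":[0,0,-8],"dr":[0,0,0],"gripper":30},
  {"travel":[0,0,-4],"dr":[0,0,0],"gripper":30},
  {"travel":[0,0,0],"dr":[0,0,0],"gripper":30},
  {"travel":[0,0,0],"dr":[0,0,0],"gripper":30},
])

```text
clock: 5.38
tcp_pos: [0.6368, -0.1942, 0.0598]
eef_rot: [3.141, 0.0, 1.661]
contact_force: [0.2, -0.5, -3.3]
opening: 0.0354
grasp_force: 62.5
```

drive_tool([
  {"travel":[0,0,-1],"dr":[0,0,0],"gripper":30},
  {"travel":[0,0,0],"dr":[0,0,0],"gripper":30},
  {"travel":[0,0,0],"dr":[0,0,0],"gripper":44},
  {"travel":[0,0,0],"dr":[0,0,0],"gripper":60},
  {"travel":[0,0,0],"dr":[0,0,0],"gripper":60},
  {"travel":[0,0,20],"dr":[0,0,0],"gripper":60},
  {"travel":[0,0,40],"dr":[0,0,0],"gripper":60},
  {"travel":[0,0,30],"dr":[0,0,0],"gripper":60},
])

```text
clock: 6.38
tcp_pos: [0.637, -0.1943, 0.1517]
eef_rot: [3.14, 0.001, 1.661]
contact_force: [-0.1, 0.1, 0.5]
opening: 0.0602
grasp_force: 0.0
```

drive_tool([
  {"travel":[-17,36,0],"dr":[0,0,0.022],"gripper":50},
  {"travel":[-17,36,0],"dr":[0,0,0.022],"gripper":50},
  {"travel":[-17,36,0],"dr":[0,0,0.022],"gripper":50},
  {"travel":[-17,36,0],"dr":[0,0,0.022],"gripper":50},
  {"travel":[-17,36,0],"dr":[0,0,0.022],"gripper":50},
  {"travel":[-17,36,0],"dr":[0,0,0.022],"gripper":50},
  {"travel":[-17,36,0],"dr":[0,0,0.022],"gripper":50},
  {"travel":[-17,36,0],"dr":[0,0,0.022],"gripper":50},
  {"travel":[-17,36,0],"dr":[0,0,0.022],"gripper":50},
  {"travel":[-19,35,0],"dr":[0,0,0.022],"gripper":50},
  {"travel":[0,0,0],"dr":[0,0,0],"gripper":50},
  {"travel":[0,0,0],"dr":[0,0,0],"gripper":50},
])

```text
clock: 7.88
tcp_pos: [0.4649, 0.1647, 0.1494]
eef_rot: [3.14, 0.0, 1.881]
contact_force: [-0.3, -0.2, 0.5]
opening: 0.0501
grasp_force: 0.0
```

```bash
python3 - <<'E'
from h import *
p,d=snap("scene","s3")
cv2.imwrite('pics/c3.png',cv2.resize(p[80:250,70:330],None,fx=3,fy=3,interpolation=2)[:,:,::-1])
c=cloud("scene",d)
x,y,z=c[...,0],c[...,1],c[...,2]
m=(d>0)&(abs(x-.4645)<.03)&(abs(y-.165)<.03)&(z>.085)&(z<.105)
print(cv2.minAreaRect((c[m][:,:2]*1000).astype(np.float32)))
m=(d>0)&(abs(x-.64)<.06)&(abs(y+.19)<.06)&(z>.026)&(z<.1)
for a in np.arange(.0,.1,.01):
    k=m&(z>a)&(z<a+.01); 
    if k.sum(): print(a.round(2),k.sum(),c[k].min(0).round(3),c[k].max(0).round(3))
E
```

```text
((463.65179443359375, 166.28402709960938), (14.965065956115723, 36.69435501098633), 16.69196319580078)
0.02 10 [ 0.633 -0.22   0.026] [ 0.652 -0.179  0.03 ]
0.03 34 [ 0.635 -0.196  0.03 ] [ 0.654 -0.178  0.039]
0.04 33 [ 0.629 -0.201  0.041] [ 0.659 -0.156  0.05 ]
0.05 58 [ 0.625 -0.225  0.05 ] [ 0.659 -0.149  0.06 ]
0.06 136 [ 0.62 -0.23  0.06] [ 0.661 -0.149  0.07 ]
0.07 206 [ 0.62 -0.23  0.07] [ 0.661 -0.154  0.08 ]
0.08 35 [ 0.623 -0.203  0.08 ] [ 0.657 -0.182  0.083]
```

View pics/c3.png

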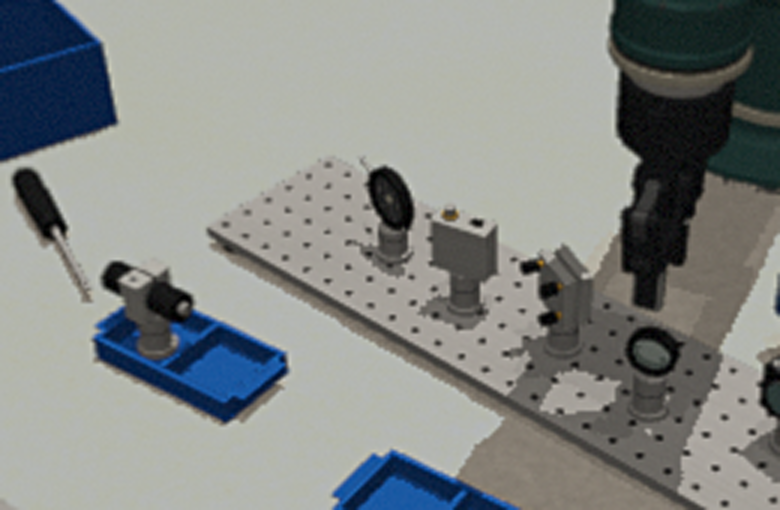

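The laser stands upright in its pocket at (155,330), and the gripper is above the lens at (652,350). Descend to the lens.

drive_tool([
  {"travel":[0,0,-20],"dr":[0,0,0],"gripper":50},
  {"travel":[0,0,-20],"dr":[0,0,0],"gripper":50},
  {"travel":[0,0,-20],"dr":[0,0,0],"gripper":50},
  {"travel":[0,0,-13],"dr":[0,0,0],"gripper":50},
  {"travel":[0,0,0],"dr":[0,0,0],"gripper":50},
  {"travel":[0,0,0],"dr":[0,0,0],"gripper":20},
  {"travel":[0,0,0],"dr":[0,0,0],"gripper":8},
  {"travel":[0,0,0],"dr":[0,0,0],"gripper":8},
  {"travel":[0,0,0],"dr":[0,0,0],"gripper":8},
  {"travel":[0,0,0],"dr":[0,0,0],"gripper":8},
])

```text
clock: 9.18
tcp_pos: [0.4649, 0.1649, 0.076]
eef_rot: [3.141, 0.0, 1.881]
contact_force: [-1.7, -0.3, 4.9]
opening: 0.0109
grasp_force: 58.4
```

drive_tool([
  {"travel":[0,0,10],"dr":[0,0,0],"gripper":8},
  {"travel":[0,0,18],"dr":[0,0,0],"gripper":8},
  {"travel":[17,0,18],"dr":[0,0,0],"gripper":8},
  {"travel":[30,0,0],"dr":[0,0,0],"gripper":8},
  {"travel":[30,-18,0],"dr":[0,0,-0.03],"gripper":8},
  {"travel":[20,-35,0],"dr":[0,0,-0.03],"gripper":8},
  {"travel":[15,-45,0],"dr":[0,0,-0.04],"gripper":8},
  {"travel":[15,-50,0],"dr":[0,0,-0.04],"gripper":8},
  {"travel":[15,-50,0],"dr":[0,0,-0.04],"gripper":8},
  {"travel":[15,-50,0],"dr":[0,0,-0.04],"gripper":8},
  {"travel":[10,-40,0],"dr":[0,0,0],"gripper":8},
  {"travel":[0,0,0],"dr":[0,0,0],"gripper":8},
])

```text
clock: 10.68
tcp_pos: [0.632, -0.1258, 0.1222]
eef_rot: [3.141, 0.0, 1.658]
contact_force: [-0.1, -0.6, -1.0]
opening: 0.0104
grasp_force: 58.6
```

```bash
python3 - <<'E'
from h import *
p,d=snap("scene","s4")
c=cloud("scene",d)
x,y,z=c[...,0],c[...,1],c[...,2]
m=(d>0)&(abs(x-.634)<.05)&(abs(y+.123)<.04)
for a in np.arange(.06,.15,.01):
    k=m&(z>a)&(z<a+.01); 
    if k.sum(): print(a.round(2),k.sum(),c[k].min(0).round(3),c[k].max(0).round(3))
E
```

```text
0.06 57 [ 0.621 -0.161  0.06 ] [ 0.65  -0.108  0.07 ]
0.07 82 [ 0.619 -0.162  0.07 ] [ 0.648 -0.106  0.08 ]
0.08 40 [ 0.623 -0.131  0.081] [ 0.643 -0.108  0.09 ]
0.09 35 [ 0.624 -0.126  0.09 ] [ 0.644 -0.11   0.1  ]
0.1 49 [ 0.62  -0.133  0.1  ] [ 0.643 -0.11   0.11 ]
0.11 24 [ 0.614 -0.122  0.111] [ 0.646 -0.104  0.12 ]
0.12 65 [ 0.609 -0.127  0.12 ] [ 0.652 -0.103  0.13 ]
0.13 74 [ 0.61  -0.126  0.13 ] [ 0.651 -0.102  0.14 ]
0.14 67 [ 0.612 -0.126  0.14 ] [ 0.65  -0.108  0.15 ]
```

drive_tool([
  {"travel":[0,2,-15],"dr":[0,0,0],"gripper":8},
  {"travel":[0,1,-20],"dr":[0,0,0],"gripper":8},
  {"travel":[0,0,-15],"dr":[0,0,0],"gripper":8},
  {"travel":[0,0,-8],"dr":[0,0,0],"gripper":8},
  {"travel":[0,0,-4],"dr":[0,0,0],"gripper":8},
  {"travel":[0,0,-1],"dr":[0,0,0],"gripper":8},
  {"travel":[0,0,0],"dr":[0,0,0],"gripper":8},
  {"travel":[0,0,0],"dr":[0,0,0],"gripper":20},
  {"travel":[0,0,0],"dr":[0,0,0],"gripper":40},
  {"travel":[0,0,0],"dr":[0,0,0],"gripper":40},
  {"travel":[0,0,20],"dr":[0,0,0],"gripper":40},
  {"travel":[0,0,40],"dr":[0,0,0],"gripper":40},
])

```text
clock: 12.22
tcp_pos: [0.631, -0.1201, 0.1188]
eef_rot: [-3.139, -0.001, 1.661]
contact_force: [0.9, -0.2, -0.3]
opening: 0.0399
grasp_force: 0.0
```

drive_tool([
  {"travel":[0,0,33],"dr":[0,0,0.02],"gripper":50},
  {"travel":[-25,14,0],"dr":[0,0,0.02],"gripper":50},
  {"travel":[-30,16,0],"dr":[0,0,0.02],"gripper":50},
  {"travel":[-30,16,0],"dr":[0,0,0.02],"gripper":50},
  {"travel":[-30,16,0],"dr":[0,0,0.02],"gripper":50},
  {"travel":[-30,16,0],"dr":[0,0,0.02],"gripper":50},
  {"travel":[-30,18,0],"dr":[0,0,0],"gripper":50},
  {"travel":[0,0,0],"dr":[0,0,0],"gripper":50},
  {"travel":[0,0,0],"dr":[0,0,0],"gripper":50},
])

```text
clock: 13.35
tcp_pos: [0.4571, -0.0243, 0.1525]
eef_rot: [3.14, 0.001, 1.781]
contact_force: [0.4, -0.2, -0.7]
opening: 0.0503
grasp_force: 0.0
```

```bash
python3 - <<'E'
from h import *
p,d=snap("scene","s5")
cv2.imwrite('pics/c5.png',cv2.resize(p[80:250,70:330],None,fx=3,fy=3,interpolation=2)[:,:,::-1])
c=cloud("scene",d)
x,y,z=c[...,0],c[...,1],c[...,2]
m=(d>0)&(abs(x-.456)<.05)&(abs(y+.025)<.04)&(z>.1)&(z<.109)
print(cv2.minAreaRect((c[m][:,:2]*1000).astype(np.float32)))
m=(d>0)&(abs(x-.634)<.05)&(abs(y+.123)<.04)
for a in np.arange(.025,.1,.01):
    k=m&(z>a)&(z<a+.01); 
    if k.sum(): print(a.round(3),k.sum(),c[k].min(0).round(3),c[k].max(0).round(3))
E
```

```text
((457.29937744140625, -23.77676010131836), (25.164426803588867, 52.046043395996094), 11.495704650878906)
0.025 53 [ 0.599 -0.154  0.025] [ 0.668 -0.083  0.035]
0.035 47 [ 0.621 -0.128  0.036] [ 0.644 -0.104  0.045]
0.045 54 [ 0.625 -0.161  0.045] [ 0.646 -0.102  0.055]
0.055 84 [ 0.623 -0.163  0.055] [ 0.65  -0.098  0.065]
0.065 87 [ 0.624 -0.162  0.065] [ 0.648 -0.097  0.074]
0.075 56 [ 0.623 -0.157  0.075] [ 0.639 -0.101  0.084]
```

View pics/c5.png

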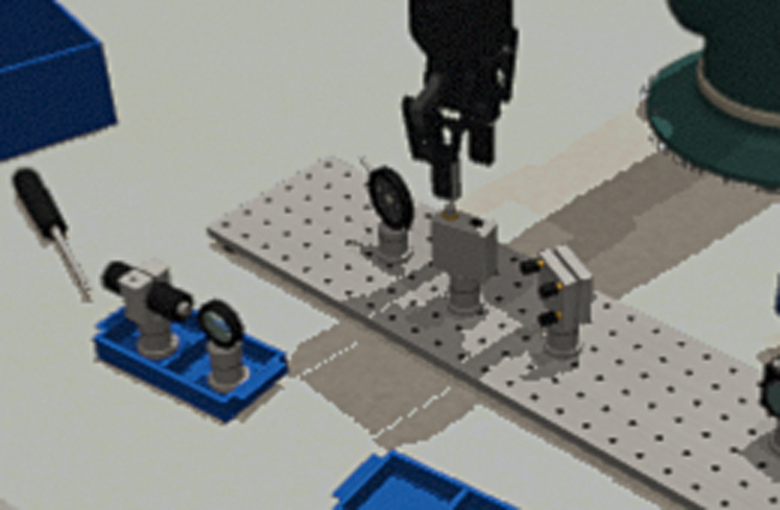

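Laser and lens both stand in the two-pocket tray, feet at (157,343) and (228,375). The gripper is over the detector; descend.

drive_tool([
  {"travel":[0,0,-20],"dr":[0,0,0],"gripper":50},
  {"travel":[0,0,-20],"dr":[0,0,0],"gripper":50},
  {"travel":[0,0,-20],"dr":[0,0,0],"gripper":50},
  {"travel":[0,0,-17],"dr":[0,0,0],"gripper":50},
  {"travel":[0,0,0],"dr":[0,0,0],"gripper":50},
  {"travel":[0,0,0],"dr":[0,0,0],"gripper":30},
  {"travel":[0,0,0],"dr":[0,0,0],"gripper":17},
  {"travel":[0,0,0],"dr":[0,0,0],"gripper":17},
  {"travel":[0,0,0],"dr":[0,0,0],"gripper":17},
  {"travel":[0,0,0],"dr":[0,0,0],"gripper":17},
])

```text
clock: 14.65
tcp_pos: [0.457, -0.0242, 0.0751]
eef_rot: [3.14, 0.0, 1.781]
contact_force: [-1.1, -0.2, 6.9]
opening: 0.0214
grasp_force: 59.3
```

drive_tool([
  {"travel":[0,0,10],"dr":[0,0,0],"gripper":17},
  {"travel":[0,0,18],"dr":[0,0,0],"gripper":17},
  {"travel":[15,0,18],"dr":[0,0,0],"gripper":17},
  {"travel":[25,0,0],"dr":[0,0,0],"gripper":17},
  {"travel":[30,0,0],"dr":[0,0,-0.02],"gripper":17},
  {"travel":[30,14,0],"dr":[0,0,-0.02],"gripper":17},
  {"travel":[25,20,0],"dr":[0,0,-0.02],"gripper":17},
  {"travel":[25,25,0],"dr":[0,0,-0.02],"gripper":17},
  {"travel":[25,25,0],"dr":[0,0,-0.02],"gripper":17},
  {"travel":[20,25,0],"dr":[0,0,0],"gripper":17},
  {"travel":[0,0,0],"dr":[0,0,0],"gripper":17},
  {"travel":[0,0,0],"dr":[0,0,0],"gripper":17},
])

```text
clock: 16.15
tcp_pos: [0.6515, 0.0846, 0.1209]
eef_rot: [-3.142, 0.0, 1.681]
contact_force: [0.5, -0.4, -2.1]
opening: 0.0213
grasp_force: 59.2
```

```bash
python3 - <<'E'
from h import *
p,d=snap("scene","s6")
c=cloud("scene",d)
x,y,z=c[...,0],c[...,1],c[...,2]
m=(d>0)&(abs(x-.651)<.05)&(abs(y-.085)<.04)
for a in np.arange(.06,.15,.01):
    k=m&(z>a)&(z<a+.01); 
    if k.sum(): print(a.round(2),k.sum(),c[k].min(0).round(3),c[k].max(0).round(3))
E
```

```text
0.06 15 [0.645 0.082 0.065] [0.665 0.101 0.07 ]
0.07 74 [0.636 0.07  0.07 ] [0.666 0.102 0.08 ]
0.08 41 [0.643 0.08  0.08 ] [0.665 0.099 0.089]
0.09 39 [0.65  0.082 0.09 ] [0.665 0.098 0.1  ]
0.1 32 [0.638 0.064 0.1  ] [0.666 0.11  0.11 ]
0.11 63 [0.639 0.061 0.11 ] [0.673 0.112 0.12 ]
0.12 85 [0.638 0.062 0.12 ] [0.676 0.113 0.13 ]
0.13 85 [0.639 0.083 0.13 ] [0.676 0.112 0.14 ]
0.14 76 [0.63  0.086 0.14 ] [0.674 0.112 0.15 ]
```

drive_tool([
  {"travel":[0,0,-15],"dr":[0,0,0],"gripper":17},
  {"travel":[0,0,-20],"dr":[0,0,0],"gripper":17},
  {"travel":[0,0,-15],"dr":[0,0,0],"gripper":17},
  {"travel":[0,0,-8],"dr":[0,0,0],"gripper":17},
  {"travel":[0,0,-4],"dr":[0,0,0],"gripper":17},
  {"travel":[0,0,-1],"dr":[0,0,0],"gripper":17},
  {"travel":[0,0,0],"dr":[0,0,0],"gripper":17},
  {"travel":[0,0,0],"dr":[0,0,0],"gripper":30},
  {"travel":[0,0,0],"dr":[0,0,0],"gripper":50},
  {"travel":[0,0,0],"dr":[0,0,0],"gripper":50},
  {"travel":[0,0,20],"dr":[0,0,0],"gripper":50},
  {"travel":[0,0,40],"dr":[0,0,0],"gripper":50},
])

```text
clock: 17.7
tcp_pos: [0.651, 0.0848, 0.1177]
eef_rot: [-3.139, -0.0, 1.681]
contact_force: [0.1, 0.2, 0.7]
opening: 0.0504
grasp_force: 0.0
```

drive_tool([
  {"travel":[0,0,33],"dr":[0,0,0],"gripper":66},
  {"travel":[-24,-1,0],"dr":[0,0,0.114],"gripper":66},
  {"travel":[-24,-2,0],"dr":[0,0,0.114],"gripper":66},
  {"travel":[-24,-2,0],"dr":[0,0,0.114],"gripper":66},
  {"travel":[-24,-2,0],"dr":[0,0,0.114],"gripper":66},
  {"travel":[-24,-2,0],"dr":[0,0,0.114],"gripper":66},
  {"travel":[-24,-2,0],"dr":[0,0,0.114],"gripper":66},
  {"travel":[-24,-2,0],"dr":[0,0,0.114],"gripper":66},
  {"travel":[-24,-2,0],"dr":[0,0,0.114],"gripper":66},
  {"travel":[-12,0,0],"dr":[0,0,0.112],"gripper":66},
  {"travel":[0,0,0],"dr":[0,0,0],"gripper":66},
  {"travel":[0,0,0],"dr":[0,0,0],"gripper":66},
])

```text
clock: 19.2
tcp_pos: [0.4481, 0.0698, 0.1511]
eef_rot: [3.141, 0.001, 2.702]
contact_force: [0.3, -0.4, -1.1]
opening: 0.0661
grasp_force: 0.0
```

```bash
python3 - <<'E'
from h import *
p,d=snap("scene","s7")
cv2.imwrite('pics/c7.png',cv2.resize(p[90:300,110:370],None,fx=2.8,fy=2.8,interpolation=2)[:,:,::-1])
for n,d in(("scene",d),("top",np.load('pics/top0.npy'))):
    c=cloud(n,d)
    x,y,z=c[...,0],c[...,1],c[...,2]
    m=(d>0)&(abs(x-.447)<.05)&(abs(y-.07)<.04)&(z>.1015)&(z<.11)
    q=c[m][:,:2]; print(cv2.minAreaRect((q*1000).astype(np.float32)))
    a=np.radians(65); print([(np.percentile(q@np.array(v),[3,97])*1000).round() for v in((np.cos(a),np.sin(a)),(-np.sin(a),np.cos(a)))])
print(np.array([447,70])@np.array([[np.cos(a),-np.sin(a)],[np.sin(a),np.cos(a)]]))
E
```

```text
((455.6421203613281, 68.60421752929688), (50.81162643432617, 39.709808349609375), 69.81163787841797)
[array([233., 277.]), array([-401., -365.])]
((455.45849609375, 65.3582534790039), (44.90629577636719, 41.12199401855469), 65.97461700439453)
[array([231., 272.]), array([-402., -366.])]
[ 252.35190809 -375.53630248]
```

View pics/c7.png

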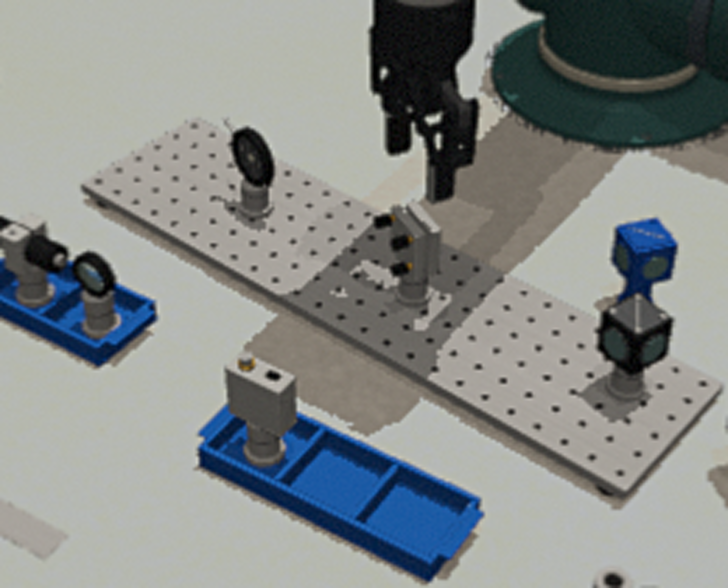

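The detector stands in the left pocket of the long tray, foot at (265,445). The fingers at (398,140) and (440,185) straddle the mirror at (410,240), as planned. Descend.

drive_tool([
  {"travel":[0,0,-20],"dr":[0,0,0],"gripper":66},
  {"travel":[0,0,-20],"dr":[0,0,0],"gripper":66},
  {"travel":[0,0,-20],"dr":[0,0,0],"gripper":66},
  {"travel":[0,0,-16],"dr":[0,0,0],"gripper":66},
  {"travel":[0,0,0],"dr":[0,0,0],"gripper":66},
  {"travel":[0,0,0],"dr":[0,0,0],"gripper":50},
  {"travel":[0,0,0],"dr":[0,0,0],"gripper":40},
  {"travel":[0,0,0],"dr":[0,0,0],"gripper":40},
  {"travel":[0,0,0],"dr":[0,0,0],"gripper":40},
  {"travel":[0,0,0],"dr":[0,0,0],"gripper":40},
])

```text
clock: 20.5
tcp_pos: [0.448, 0.0698, 0.075]
eef_rot: [3.141, 0.001, 2.705]
contact_force: [-1.1, -0.3, 6.0]
opening: 0.0453
grasp_force: 61.8
```

drive_tool([
  {"travel":[0,0,10],"dr":[0,0,0],"gripper":40},
  {"travel":[0,0,18],"dr":[0,0,0],"gripper":40},
  {"travel":[12,6,18],"dr":[0,0,-0.08],"gripper":40},
  {"travel":[18,14,0],"dr":[0,0,-0.12],"gripper":40},
  {"travel":[20,18,0],"dr":[0,0,-0.14],"gripper":40},
  {"travel":[24,18,0],"dr":[0,0,-0.14],"gripper":40},
  {"travel":[24,16,0],"dr":[0,0,-0.14],"gripper":40},
  {"travel":[26,12,0],"dr":[0,0,-0.14],"gripper":40},
  {"travel":[26,0,0],"dr":[0,0,-0.14],"gripper":40},
  {"travel":[26,0,0],"dr":[0,0,-0.12],"gripper":40},
  {"travel":[20,0,0],"dr":[0,0,0],"gripper":40},
  {"travel":[0,0,0],"dr":[0,0,0],"gripper":40},
])

```text
clock: 22.0
tcp_pos: [0.6444, 0.1537, 0.1209]
eef_rot: [3.142, -0.0, 1.685]
contact_force: [-1.0, 0.0, -2.8]
opening: 0.0454
grasp_force: 62.1
```

```bash
python3 - <<'E'
from h import *
p,d=snap("scene","s8")
c=cloud("scene",d)
x,y,z=c[...,0],c[...,1],c[...,2]
m=(d>0)&(abs(x-.644)<.05)&(abs(y-.154)<.04)
for a in np.arange(.06,.15,.01):
    k=m&(z>a)&(z<a+.01); 
    if k.sum(): print(a.round(2),k.sum(),c[k].min(0).round(3),c[k].max(0).round(3))
E
```

```text
0.06 12 [0.641 0.147 0.067] [0.657 0.17  0.07 ]
0.07 79 [0.629 0.142 0.07 ] [0.659 0.171 0.08 ]
0.08 40 [0.637 0.146 0.08 ] [0.656 0.168 0.09 ]
0.09 32 [0.637 0.152 0.09 ] [0.657 0.168 0.1  ]
0.1 28 [0.62  0.164 0.1  ] [0.666 0.17  0.109]
0.11 67 [0.615 0.129 0.11 ] [0.675 0.171 0.12 ]
0.12 87 [0.606 0.154 0.12 ] [0.68  0.171 0.13 ]
0.13 107 [0.605 0.154 0.13 ] [0.682 0.171 0.14 ]
0.14 128 [0.606 0.127 0.14 ] [0.68  0.171 0.15 ]
```

drive_tool([
  {"travel":[0,0,-15],"dr":[0,0,0],"gripper":40},
  {"travel":[0,0,-20],"dr":[0,0,0],"gripper":40},
  {"travel":[0,0,-15],"dr":[0,0,0],"gripper":40},
  {"travel":[0,0,-8],"dr":[0,0,0],"gripper":40},
  {"travel":[0,0,-4],"dr":[0,0,0],"gripper":40},
  {"travel":[0,0,-1],"dr":[0,0,0],"gripper":40},
  {"travel":[0,0,0],"dr":[0,0,0],"gripper":40},
  {"travel":[0,0,0],"dr":[0,0,0],"gripper":50},
  {"travel":[0,0,0],"dr":[0,0,0],"gripper":66},
  {"travel":[0,0,0],"dr":[0,0,0],"gripper":66},
  {"travel":[0,0,20],"dr":[0,0,0],"gripper":66},
  {"travel":[0,0,40],"dr":[0,0,0],"gripper":66},
])

```text
clock: 23.55
tcp_pos: [0.643, 0.1537, 0.1177]
eef_rot: [-3.139, 0.0, 1.685]
contact_force: [-0.3, -0.6, -0.3]
opening: 0.0663
grasp_force: 0.0
```

drive_tool([
  {"travel":[0,0,33],"dr":[0,0,0],"gripper":62},
  {"travel":[-26,14,0],"dr":[0,0,-0.047],"gripper":62},
  {"travel":[-26,14,0],"dr":[0,0,-0.047],"gripper":62},
  {"travel":[-26,14,0],"dr":[0,0,-0.047],"gripper":62},
  {"travel":[-26,14,0],"dr":[0,0,-0.047],"gripper":62},
  {"travel":[-27,15,0],"dr":[0,0,-0.047],"gripper":62},
  {"travel":[-27,15,0],"dr":[0,0,-0.047],"gripper":62},
  {"travel":[-27,15,0],"dr":[0,0,-0.047],"gripper":62},
  {"travel":[-27,15,0],"dr":[0,0,-0.047],"gripper":62},
  {"travel":[0,0,0],"dr":[0,0,0],"gripper":62},
  {"travel":[0,0,0],"dr":[0,0,0],"gripper":62},
])

```text
clock: 24.92
tcp_pos: [0.432, 0.2698, 0.1514]
eef_rot: [3.14, -0.001, 1.31]
contact_force: [0.1, -1.3, -0.6]
opening: 0.0622
grasp_force: 0.0
```

```bash
python3 - <<'E'
from h import *
p,d=snap("scene","s9")
cv2.imwrite('pics/c9.png',cv2.resize(p[90:310,130:420],None,fx=2.7,fy=2.7,interpolation=2)[:,:,::-1])
c=cloud("scene",d)
x,y,z=c[...,0],c[...,1],c[...,2]
m=(d>0)&(abs(x-.431)<.04)&(abs(y-.27)<.04)&(z>.07)&(z<.103)
print(cv2.minAreaRect((c[m][:,:2]*1000).astype(np.float32)))
E
```

```text
((431.66754150390625, 271.5650634765625), (43.389549255371094, 44.18792724609375), 73.88459014892578)
```

View pics/c9.png

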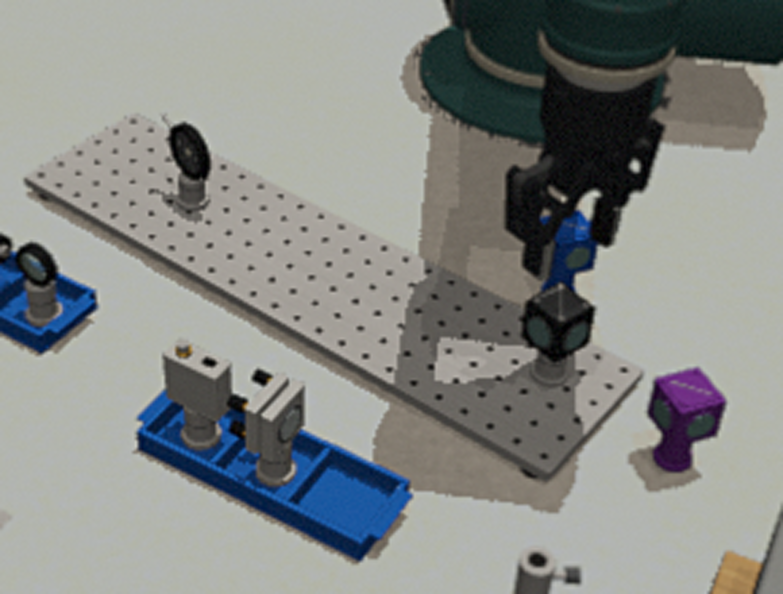

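Detector and mirror stand in their pockets, feet at (200,430) and (275,465). The gripper is above the black cube at (557,325), and the blue decoy is behind it and clear. Descend.

drive_tool([
  {"travel":[0,0,-20],"dr":[0,0,0],"gripper":62},
  {"travel":[0,0,-20],"dr":[0,0,0],"gripper":62},
  {"travel":[0,0,-20],"dr":[0,0,0],"gripper":62},
  {"travel":[0,0,-16],"dr":[0,0,0],"gripper":62},
  {"travel":[0,0,0],"dr":[0,0,0],"gripper":62},
  {"travel":[0,0,0],"dr":[0,0,0],"gripper":45},
  {"travel":[0,0,0],"dr":[0,0,0],"gripper":34},
  {"travel":[0,0,0],"dr":[0,0,0],"gripper":34},
  {"travel":[0,0,0],"dr":[0,0,0],"gripper":34},
  {"travel":[0,0,0],"dr":[0,0,0],"gripper":34},
])

```text
clock: 26.22
tcp_pos: [0.4319, 0.27, 0.0752]
eef_rot: [3.141, -0.001, 1.309]
contact_force: [-1.6, 0.1, 6.9]
opening: 0.039
grasp_force: 60.8
```

drive_tool([
  {"travel":[0,0,10],"dr":[0,0,0],"gripper":34},
  {"travel":[0,0,18],"dr":[0,0,0],"gripper":34},
  {"travel":[14,-4,18],"dr":[0,0,0.03],"gripper":34},
  {"travel":[22,-8,0],"dr":[0,0,0.05],"gripper":34},
  {"travel":[25,-8,0],"dr":[0,0,0.05],"gripper":34},
  {"travel":[25,-8,0],"dr":[0,0,0.05],"gripper":34},
  {"travel":[25,-8,0],"dr":[0,0,0.05],"gripper":34},
  {"travel":[25,-8,0],"dr":[0,0,0.05],"gripper":34},
  {"travel":[25,-8,0],"dr":[0,0,0.05],"gripper":34},
  {"travel":[25,0,0],"dr":[0,0,0.04],"gripper":34},
  {"travel":[18,0,0],"dr":[0,0,0],"gripper":34},
  {"travel":[0,0,0],"dr":[0,0,0],"gripper":34},
])

```text
clock: 27.72
tcp_pos: [0.6363, 0.2177, 0.1209]
eef_rot: [3.141, 0.0, 1.678]
contact_force: [-0.9, -1.1, -2.5]
opening: 0.0393
grasp_force: 61.0
```

```bash
python3 - <<'E'
from h import *
p,d=snap("scene","s10")
c=cloud("scene",d)
x,y,z=c[...,0],c[...,1],c[...,2]
m=(d>0)&(abs(x-.637)<.05)&(abs(y-.218)<.04)
for a in np.arange(.06,.15,.01):
    k=m&(z>a)&(z<a+.01); 
    if k.sum(): print(a.round(2),k.sum(),c[k].min(0).round(3),c[k].max(0).round(3))
E
```

```text
0.06 15 [0.628 0.21  0.066] [0.65  0.234 0.07 ]
0.07 81 [0.622 0.203 0.07 ] [0.651 0.234 0.08 ]
0.08 42 [0.628 0.212 0.08 ] [0.648 0.232 0.089]
0.09 15 [0.643 0.214 0.091] [0.649 0.228 0.097]
0.1 25 [0.616 0.201 0.104] [0.657 0.24  0.11 ]
0.11 61 [0.613 0.201 0.11 ] [0.666 0.241 0.12 ]
0.12 104 [0.614 0.201 0.12 ] [0.671 0.242 0.13 ]
0.13 96 [0.616 0.218 0.13 ] [0.67  0.242 0.14 ]
0.14 210 [0.608 0.204 0.14 ] [0.669 0.241 0.15 ]
```

Its foot is at (636.5, 218.5) against the pocket at (637.5, 219). Lower it and retreat.

drive_tool([
  {"travel":[0,0,-15],"dr":[0,0,0],"gripper":34},
  {"travel":[0,0,-20],"dr":[0,0,0],"gripper":34},
  {"travel":[0,0,-15],"dr":[0,0,0],"gripper":34},
  {"travel":[0,0,-8],"dr":[0,0,0],"gripper":34},
  {"travel":[0,0,-4],"dr":[0,0,0],"gripper":34},
  {"travel":[0,0,-1],"dr":[0,0,0],"gripper":34},
  {"travel":[0,0,0],"dr":[0,0,0],"gripper":34},
  {"travel":[0,0,0],"dr":[0,0,0],"gripper":46},
  {"travel":[0,0,0],"dr":[0,0,0],"gripper":62},
  {"travel":[0,0,0],"dr":[0,0,0],"gripper":62},
  {"travel":[0,0,20],"dr":[0,0,0],"gripper":62},
  {"travel":[0,0,40],"dr":[0,0,0],"gripper":62},
])

```text
clock: 29.28
tcp_pos: [0.635, 0.2176, 0.1177]
eef_rot: [-3.139, 0.0, 1.679]
contact_force: [-0.4, 0.5, -0.4]
opening: 0.0619
grasp_force: 0.0
```

drive_tool([
  {"travel":[0,0,40],"dr":[0,0,0],"gripper":62},
  {"travel":[-10,0,50],"dr":[0,0,0],"gripper":62},
  {"travel":[-40,20,20],"dr":[0,0,0],"gripper":62},
  {"travel":[-40,20,0],"dr":[0,0,0],"gripper":62},
  {"travel":[-40,20,0],"dr":[0,0,0],"gripper":62},
  {"travel":[-40,20,0],"dr":[0,0,0],"gripper":62},
  {"travel":[0,0,0],"dr":[0,0,0],"gripper":62},
  {"travel":[0,0,0],"dr":[0,0,0],"gripper":62},
])

```text
clock: 30.28
tcp_pos: [0.4659, 0.2978, 0.2285]
eef_rot: [3.14, -0.0, 1.679]
contact_force: [2.5, -0.3, 0.6]
opening: 0.0619
grasp_force: 0.0
```

```bash
python3 - <<'E'
from h import *
p,d=snap("scene","s11")
cv2.imwrite('pics/c11.png',cv2.resize(p[90:310,80:370],None,fx=2.7,fy=2.7,interpolation=2)[:,:,::-1])
q,e=snap("top","t11")
for n,d in(("scene",d),("top",e)):
  c=cloud(n,d); x,y,z=c[...,0],c[...,1],c[...,2]
  for k,(a,b) in dict(laser=(.639,-.191),lens=(.632,-.125),det=(.651,.085),mir=(.644,.154),cube=(.636,.218)).items():
    o=[]
    for lo,hi in((.012,.04),(.047,.1)):
        m=(d>0)&(np.hypot(x-a,y-b)<(.024 if lo<.02 else .03))&(z>lo)&(z<hi); o.append((c[m].min(0)+c[m].max(0)).round(3)/2 if m.sum()>5 else None)
        if lo>.02: o.append(np.percentile(z[m],98).round(3))
    print(n,k,o)
  m=(d>0)&(abs(x-.443)<.05)&(abs(y+.116)<.05)&(z>.062)&(z<.13); print('iris',cv2.minAreaRect((c[m][:,:2]*1000).astype(np.float32)))
E
```

```text
scene laser [array([ 0.6435, -0.1885,  0.026 ]), array([ 0.64  , -0.1915,  0.0655]), np.float64(0.081)]
scene lens [array([ 0.6315, -0.114 ,  0.026 ]), array([ 0.634, -0.126,  0.066]), np.float64(0.082)]
scene det [array([0.6525, 0.088 , 0.026 ]), array([0.6515, 0.0865, 0.073 ]), np.float64(0.096)]
scene mir [array([0.647 , 0.1585, 0.0255]), array([0.6425, 0.149 , 0.069 ]), np.float64(0.09)]
scene cube [array([0.638 , 0.2215, 0.022 ]), array([0.635 , 0.2195, 0.067 ]), np.float64(0.085)]
iris ((441.0511779785156, -123.4969253540039), (74.07575988769531, 12.007345199584961), 78.02473449707031)
top laser [array([ 0.632, -0.192,  0.024]), array([ 0.6385, -0.1915,  0.065 ]), np.float64(0.082)]
top lens [array([ 0.6255, -0.122 ,  0.026 ]), array([ 0.632 , -0.128 ,  0.0655]), np.float64(0.083)]
top det [array([0.643 , 0.08  , 0.0255]), array([0.6505, 0.082 , 0.0745]), np.float64(0.098)]
top mir [array([0.635 , 0.147 , 0.0255]), array([0.6425, 0.147 , 0.0695]), np.float64(0.09)]
top cube [None, array([0.6335, 0.216 , 0.068 ]), np.float64(0.085)]
iris ((441.2882995605469, -125.04251861572266), (68.03105163574219, 10.121428489685059), 78.2825927734375)
```

View pics/c11.png

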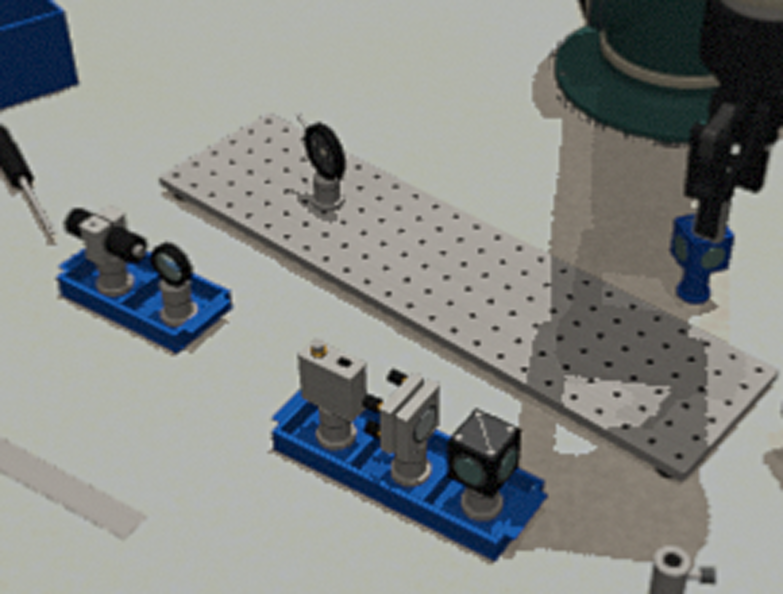

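All five stand upright in their pockets: laser and lens at (112,275) and (178,300), detector, mirror and cube at (335,430), (408,460) and (482,490). The iris at (325,160) hasn't moved. Heights match floor contact, and the gripper is clear of everything.

```bash
python3 -c "
from plant import r
print(r.job_done())"
```

```text
the job is handed in; nothing more can be done
None
```

I handed the job in after about 30 s of robot time: the last pictures show all five optics upright in pockets of the right trays, with the iris still in place, but the hand-in gave no pass/fail result.

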